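# Stop the curing station and flip its lid open

## Robot

A 6-joint arm with a two-finger parallel gripper is mounted at the origin on the work surface. World frame = base frame: x ahead of the robot, y to its left, z up, the work surface at z = 0. Lengths are in m, angles in degrees, forces in N, time in s.
With the tool pointing down it reaches from about 0.25 to 0.725 m from the base axis. Payload 9.7 kg.
Tool frame: the origin (TCP) lies on the centre line of the jaws, within the pads' length; the fingertips stand 17 mm ahead of it and the grasp point (between the pads) lies 2 mm behind it (bot.nose_length is the distance from the TCP to the fingertips, in m); x points along the fingers, y is the direction in which the jaws open and shut, and the axes are right-handed (so a half turn about x gives the same grasp; the last joint's range is limited). The gripper opens to 85 mm and grips with 20 to 120 N. Pads are 22 mm wide; open, the fingers measure 114 mm over their backs; the gripper's body (76 mm by 85 mm) begins 54 mm behind the grasp point. The pads swing forward as they close: fully open they stand 13 mm farther back than shut.
Start: joints at [68.239, 4.979, 10.078, 95.1, 0, 90], TCP at [0.204, 0.511, 0.248] pointing down, gripper open.
Joint ranges: [-179.16, 179.16], [-48.56, 103.87], [-65.8, 70.77], [-126.05, 130.52], [-82.76, 87.17], [-180, 180]. Speed limits (degrees/s): [127.2, 127.2, 147.25, 180, 180, 180].

## Interface

Orientations are given as [roll, pitch, yaw] about the fixed x, y, z axes, in that order (R = Rz(yaw) Ry(pitch) Rx(roll)).
In Python, from workcell import bot, viewer, ticket gives the robot as it stands.
- The arm moves only by the tool jog_arm, never from a script. Its argument "deltas" is a list of rows, each an object of numbers: "fingers": the opening, from 0 (shut) to 1 (fully open); "x", "y", "z": the shift along the world's x, y, z in mm; "twist": the turn about the world's z in degrees. A call has 1 to 10 rows; each row is the pose to reach, as a shift and turn from the pose measured when the call began; what a row does not reach only later rows make up. A row lasts 1/10 s, in which the tool goes at most 50 mm and 8.59 degrees, less where a joint would pass 70% of its speed; a pose out of reach is approached as far as the arm can. A call with a gripper value outside its range is refused whole. The fingers move at their own pace and stop on an object; "grip_force" is the grip in N (left out, the last holds). Time passes only in rows, so rows that repeat a pose let the fingers close. It gives the time, the measured TCP pose, the force and the opening at its end, in the units of the state.
- bot.get_obs(): the state, without advancing time (a new reading comes with each control period).
- viewer.camera(name): name is "scene" or "side" or "wrist"; returns a dict with "image" (420x560x3 uint8, red, green, blue), "fovy" (degrees; the focal length in pixels is half the picture's height over the tangent of half this angle, whatever the lens; pixels are square), "cx", "cy" (the principal point, pixels), "D" ([k1, k2, p1, p2, k3] as OpenCV has them; the pictures are not rectified), "world_to_cam" (4x4, takes a point from world to camera coordinates); the wrist camera has in their place "tool_from_camera" (4x4, takes a point from camera to tool coordinates, whose origin is the TCP and whose axes are the tool frame's). Camera axes: x right, y down, z forward; pixel columns grow to the right and rows downward; lengths in m; the calibration is good to about 2 mm. A picture is of the moment at which its call begins: read the wrist's pose just before it. There is no depth.
- ticket.job_done(): hands the job in, once; it reports no verdict.
The state is a dict: "time": time; "q": joint angles; "qd": joint speeds; "joint_efforts": joint torques, N m; "ee_pos": TCP position; "tcp_rot": TCP orientation; "wrist_force": force on the tool from outside, world axes, zero at the start; "torque": the same for the moment, N m; "opening": finger opening in m.
Only numpy, scipy, OpenCV 4.12 (cv2) and the standard library are available. Lean on these libraries where they do the work, as an engineer would, in place of code of your own. Each camera call takes 0.05 s, during which the arm holds its last target.

## Task

The two miniatures in the curing station are done: with a fingertip, press the red stop button on the station's pillar all the way down while the lid is still shut, then let it spring back. After that push the amber lid up from under its orange lip and flip it past upright so that it rests open on its stop by its own weight, and move clear. Leave the miniatures and everything else on the desk where they are.

Things in the scene. Friction and masses are not known exactly. Their poses are not given: they have to be found in the camera images.
- station: Fixed curing station: white drum 170 mm across on a grey plinth (180 mm across, 28 mm high), rim 118 mm above the desk, flat amber lid on top. Origin: drum axis at desk height; z up, x from the orange lip (about the robot's right) to the hinge opposite it, y (roughly to the robot) towards the grey control pillar (64 x 64 mm, 70 mm tall, axis at y = 145 mm; a bridge 34 mm high joins it to the drum).
- stop_button_top (a point): Centre of the top of the red push button (30 mm across, on a black collar 46 mm across) on top of the pillar, 92 mm above the desk when up. It is pressed straight down.
- stop_button (a joint): Travel of the red button in m: 0 up, 0.006 fully down; it sinks at 1.2 to 4 N and springs back when let go.
- lid_hinge (a point): Midpoint of the lid's hinge line, 122 mm above the desk on the side of the drum opposite the lip (x = 88 mm in the station's frame). The hinge line runs along the station's y.
- lip_edge (a point): Middle of the outer lower edge of the orange lip, 210 mm from the hinge line; with the lid shut 119 mm above the desk and 122 mm from the drum axis. The lip is a flat tab 100 mm wide, 6 mm thick, sticking out 37 mm past the drum wall at its middle, so a fingertip fits under it. This point moves with the lid.
- lid (a joint): Lid angle in rad: 0 shut (level), 1.57 upright, 1.95 fully open against its stop, leaning out past the hinge. The lid (disc 176 mm across, 5 mm thick, with the lip; about 0.14 kg) turns freely: it falls shut when let go short of upright and falls open past upright. Lifting it at the lip takes about 1 N.
- mini_tower: Loose grey resin miniature, a round tower 46 mm tall on a 28 mm base, standing on the turntable inside the drum (turntable 35 mm above the desk). Origin: centre of its underside.
- mini_tree: Loose grey resin miniature, a fir tree 46 mm tall on a 28 mm base, standing on the turntable inside the drum. Origin: centre of its underside.
- vat: Loose translucent red plastic vat, open tray 150 x 228 x 35 mm. Origin: centre of its underside.
- scraper: Loose scraper lying on the desk along its x: black handle 100 x 26 x 18 mm to -x, steel blade to 85 mm at +x. Origin: on the desk where the handle meets the blade.
- brush_holder: Loose grey hard silicone block 60 x 100 x 50 mm with two brushes standing in it up to 147 mm. Origin: centre of its underside.
- wash_bottle: Loose white bottle with a blue cap, 64 mm across, 170 mm tall, at the back of the desk. Origin: centre of its underside.
- resin_bottle: Loose black bottle with a grey cap, 68 mm across, 160 mm tall, at the back of the desk. Origin: centre of its underside.

How it is judged (in metres and radians):
On the way, in this order (a step that is already met when the one before it is completed fails the run):
1. the red button is fully pressed while the lid is shut (value of joint stop_button above 0.0045 m and value of joint lid below 0.1 rad), for 0.05 s.
2. the lid is past upright and open (value of joint lid above 1.75 rad), for 0.2 s.
At the end, for the whole second after the job is handed in: The lid rests open past upright (joint above 1.8 rad, still), the red button is back up (below 1.5 mm), the miniatures are within 15 mm and the other loose things within 20 mm of where they started (value of joint lid above 1.8 rad and velocity of joint lid between -0.1 and 0.1 rad/s and value of joint stop_button below 0.0015 m and distance of each of vat, scraper, brush_holder, wash_bottle, resin_bottle from where it was at the start of the episode below 0.02 m and distance of each of mini_tower, mini_tree from where it was at the start of the episode below 0.015 m); the robot touches nothing.
It fails at once if a miniature is lifted, carried, pushed away or tipped (distance of any of mini_tower, mini_tree from where it was at the start of the episode above 0.015 m or angle between any of mini_tower, mini_tree's own z axis and vertical above 0.4 rad).
It fails at once if the vat or the scraper is lifted, carried, pushed away or tipped (distance of any of vat, scraper from where it was at the start of the episode above 0.02 m or angle between any of vat, scraper's own z axis and vertical above 0.4 rad).
It fails at once if the brush holder is lifted, carried, pushed away or tipped (distance of brush_holder from where it was at the start of the episode above 0.02 m or angle between brush_holder's own z axis and vertical above 0.4 rad).
It fails at once if a bottle is lifted, carried, pushed away or tipped (distance of any of wash_bottle, resin_bottle from where it was at the start of the episode above 0.02 m or angle between any of wash_bottle, resin_bottle's own z axis and vertical above 0.4 rad).
It also fails if it takes over 48 s, if anything falls off the work surface, if the arm or the gripper's body presses on something with over 40 N, if the wrist force passes 120 N, or if a joint passes its speed limit or range.

## Working session

There is one attempt and no reset: what is moved stays moved. The work goes in short steps, Python scripts to look and compute and a tool call to move; the robot and the scene stay as the last step left them, time stands still between calls to the robot, and variables do not carry over. Pictures are saved under pics/ and viewed, and the job is handed in when it is done.

Besides the shell and the picture viewer there is one more tool, called after ">>>" as a command line: name --argument value ..., lists and objects as JSON in quotes. jog_arm: Moves the arm, as the interface text tells. Its arguments: {"type":"object","properties":{"deltas":{"type":"array"},"grip_force":{"type":"number"}},"required":["deltas"]}

```bash
mkdir -p pics; ls
python3 - <<'E'
from workcell import bot, viewer, ticket
import cv2
o=bot.get_obs();print(o, bot.nose_length)
for n in("scene","side","wrist"):
    c=viewer.camera(n); cv2.imwrite(f"pics/{n}0.png",c["image"][:,:,::-1])
    print(n,{k:v for k,v in c.items() if k!="image"})
E
```

```text
pics
{'time': 0.0, 'q': array([ 6.82392723e+01,  5.01122139e+00,  1.00354386e+01,  9.51004258e+01,
       -7.21053915e-04,  9.00005220e+01]), 'qd': array([ 0.05267852,  0.04260462, -0.07976916,  0.02517097,  0.00743424,
       -0.05087362]), 'joint_efforts': array([ 2.56169122e-03, -5.20381129e+01,  4.64813089e+01,  1.60314061e-02,
        1.60853023e-05,  1.81632356e-05]), 'ee_pos': array([0.20382856, 0.51061342, 0.24759072]), 'tcp_rot': array([ -89.45738518,   89.92378807, -111.21863437]), 'wrist_force': array([ 0.6765131 , -0.41070077,  0.56204768]), 'torque': array([ 0.02065887, -0.01140119,  0.03522872]), 'opening': 0.08571498731038159} 0.017
scene {'fovy': 50.50441120320719, 'cx': 283.0969862376141, 'cy': 206.22133979745462, 'D': array([0.03232731, 0.        , 0.        , 0.        , 0.        ]), 'world_to_cam': array([[-0.63547283,  0.77201622, -0.01285463,  0.35224031],
       [ 0.44509006,  0.35266327, -0.82311813, -0.16402253],
       [-0.63092719, -0.52879068, -0.56772467,  1.63721784],
       [ 0.        ,  0.        ,  0.        ,  1.        ]])}
side {'fovy': 46.653355
[... 222 characters left out ...]
04279314, -0.62616086, -0.77851867,  0.1053628 ],
       [ 0.07815738,  0.77474636, -0.6274229 ,  1.36389523],
       [ 0.        ,  0.        ,  0.        ,  1.        ]])}
wrist {'fovy': 70.42390011274132, 'cx': 280.55949965998843, 'cy': 213.23222262202515, 'D': array([-0.01292747,  0.        ,  0.        ,  0.        ,  0.        ]), 'tool_from_camera': array([[ 7.48506674e-04, -2.91193902e-01,  9.56663761e-01,
        -1.26044192e-01],
       [ 9.99999435e-01,  9.39689655e-04, -4.96385850e-04,
         4.54539342e-04],
       [-7.54422507e-04,  9.56663592e-01,  2.91194441e-01,
        -7.54297130e-02],
       [ 0.00000000e+00,  0.00000000e+00,  0.00000000e+00,
         1.00000000e+00]])}
```

View pics/scene0.png

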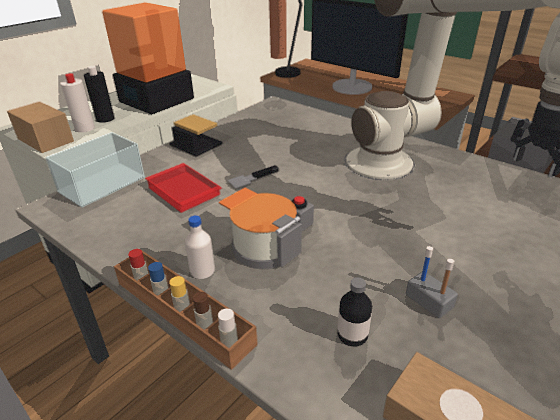

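View pics/side0.png

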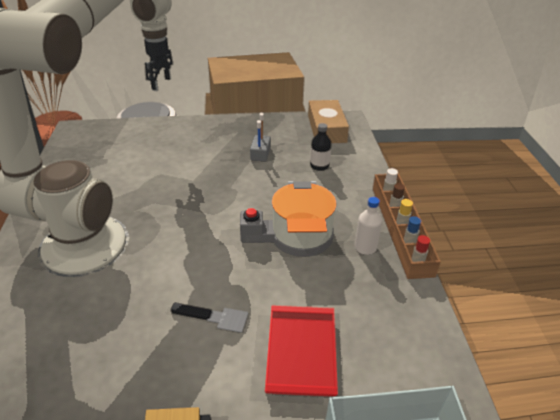

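View pics/wrist0.png

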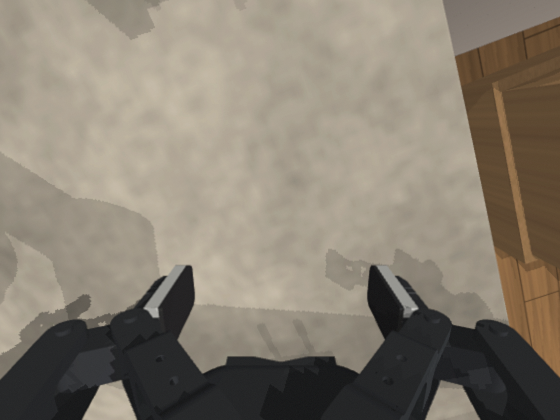

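The scene view shows the station with its red button near (299,202), the orange lip near (238,199) and the hinge bracket near (287,222). In the side view the button is near (251,213) and the lip near (307,224). The wrist camera sees only bare desk.

```bash
cat > h.py <<'E'
import numpy as np, cv2
def K(c):
    f=c["image"].shape[0]/2/np.tan(np.radians(c["fovy"]/2)); return np.array([[f,0,c["cx"]],[0,f,c["cy"]],[0,0,1]])
def ray(c,px):
    n=cv2.undistortPoints(np.array([[px]],float),K(c),c["D"])[0,0]
    T=c["world_to_cam"];R=T[:3,:3];t=T[:3,3]
    d=R.T@np.array([n[0],n[1],1]); return -R.T@t,d/np.linalg.norm(d)
def onz(c,px,z):
    o,d=ray(c,px); return o+d*(z-o[2])/d[2]
def tri(c1,p1,c2,p2):
    o1,d1=ray(c1,p1);o2,d2=ray(c2,p2)
    s=np.linalg.lstsq(np.stack([d1,-d2],1),o2-o1,rcond=None)[0]
    a,b=o1+s[0]*d1,o2+s[1]*d2; return (a+b)/2,np.linalg.norm(a-b)
def proj(c,P):
    T=c["world_to_cam"]; r=cv2.Rodrigues(T[:3,:3])[0]
    return cv2.projectPoints(np.array(P,float).reshape(-1,3),r,T[:3,3],K(c),c["D"])[0].reshape(-1,2)
E
python3 - <<'E'
from workcell import viewer
from h import *
C={}
for n,roi in (("scene",(210,185,320,265)),("side",(235,175,345,260))):
    c=C[n]=viewer.camera(n); im=c["image"]; hsv=cv2.cvtColor(im,cv2.COLOR_RGB2HSV)
    x0,y0,x1,y1=roi
    for nm,lo,hi in(("red",(0,150,90),(4,255,255)),("red2",(172,150,90),(180,255,255)),("amber",(5,120,90),(20,255,255))):
        m=cv2.inRange(hsv,lo,hi); z=np.zeros_like(m); z[y0:y1,x0:x1]=m[y0:y1,x0:x1]
        k,l,s,ce=cv2.connectedComponentsWithStats(z)
        for i in range(1,k):
            if s[i,4]>8: print(n,nm,s[i],ce[i].round(1))
    cv2.imwrite(f"pics/{n}_z.png",cv2.resize(im[y0:y1,x0:x1,::-1],None,fx=6,fy=6,interpolation=cv2.INTER_NEAREST))
E
```

```text
scene red [210 185  11  14  93] [214.  190.6]
scene red [294 196  11   9  67] [298.8 199.8]
scene amber [ 219  187   78   46 2203] [257.6 209.7]
side red [246 208  11   9  75] [250.9 212.4]
side amber [ 272  184   64   49 2344] [304.3 207.3]
```

View pics/scene_z.png

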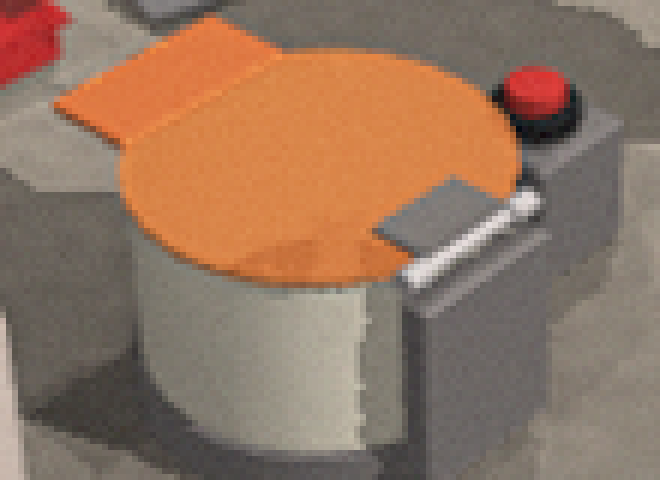

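View pics/side_z.png

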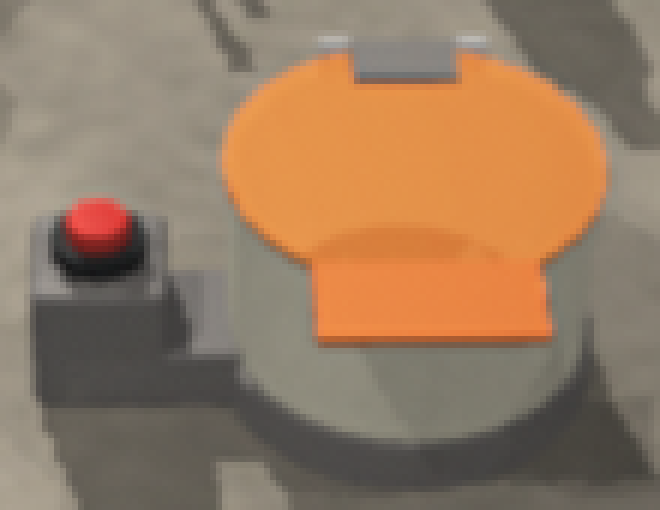

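The crops show the lip's outer corners at (219,202) and (245,188) in the scene view, and (288,231) and (327,230) in the side view. The button top is at (299.5,198.5) and (251,210.5). The hinge rod runs from (279,231) to (298,219).

Run:
```python
from workcell import viewer
from h import *
s=viewer.camera("scene");d=viewer.camera("side")
def T(n,a,b,z):
    p,e=tri(s,a,d,b); print(n,p.round(4),e.round(4),"planes",onz(s,a,z).round(4),onz(d,b,z).round(4)); return p
b=T("button",(299.5,198.3),(251,210.5),.092)
# lip corners: scene left corner is (right in side? ) lip far-from-robot corner = scene left = side right
c1=T("lipfar",(219,202.3),(326.6,229.8),.123)
c2=T("lipnear",(244.7,187.8),(288,230.5),.123)
h1=T("hfar",(279.2,230.8),(316.3,181.8),.124)
h2=T("hnear",(298.2,218.8),(288.5,181.8),.124)
L=(c1+c2)/2;H=(h1+h2)/2
print("lipw",np.linalg.norm(c1-c2),"hinge-lip",np.linalg.norm((L-H)[:2]),L,H)
x=(H-L)[:2];x/=np.linalg.norm(x);y=(c2-c1)[:2];y/=np.linalg.norm(y)
print("ang x",np.degrees(np.arctan2(*x[::-1])),"ang y",np.degrees(np.arctan2(*y[::-1])))
A=H[:2]-.088*x;B=L[:2]+.122*x;print("axis",A,B,"button from axis",b[:2]-A,np.linalg.norm(b[:2]-A),np.degrees(np.arctan2(*(b[:2]-A)[::-1])))
# others
for n,z,a in(("scraper handle side",.018,(172,309)),("vat near corner side",.035,(272,308)),("vat far",.035,(335,308)),("brush side",.05,(261,140)),("wash top",.17,(374,202)),("resin top",.16,(321,129)),("blade end",0.0,(245,318))):
    print(n,onz(d,a,z).round(3))
```

```text
button [0.4846 0.0044 0.0918] 0.0013 planes [0.484  0.0046 0.092 ] [0.4851 0.0034 0.092 ]
lipfar [ 0.6729 -0.1258  0.1235] 0.0003 planes [ 0.6722 -0.1264  0.123 ] [ 0.6732 -0.1254  0.123 ]
lipnear [ 0.5748 -0.1221  0.1234] 0.0012 planes [ 0.5751 -0.1226  0.123 ] [ 0.5744 -0.1211  0.123 ]
hfar [0.6741 0.084  0.1253] 0.0078 planes [0.6683 0.0834 0.124 ] [0.6772 0.0819 0.124 ]
hnear [0.5976 0.0884 0.1228] 0.0008 planes [0.5995 0.0894 0.124 ] [0.5971 0.0871 0.124 ]
lipw 0.09812070674746617 hinge-lip 0.21050157893754967 [ 0.62386806 -0.12395687  0.1234661 ] [0.63586416 0.08620262 0.12400535]
ang x 86.73304840737374 ang y 177.8004665548181
axis [ 0.6308492  -0.00165437] [ 0.63082062 -0.00215513] button from axis [-0.14626735  0.00604216] 0.14639209660701089 177.63451395993584
scraper handle side [ 0.28  -0.269  0.018]
vat near corner side [ 0.521 -0.296  0.035]
vat far [ 0.671 -0.308  0.035]
brush side [0.538 0.446 0.05 ]
wash top [ 0.802 -0.079  0.17 ]
resin top [0.726 0.32  0.16 ]
blade end [ 0.456 -0.294  0.   ]
```

Everything checks out:
- The button is at z = 0.0918 (expected 0.092), and the lip is 98 mm wide (expected 100).
- Hinge to lip is 210 mm, and button to drum axis is 146 mm.
- The station's x axis points at about 87.7°.

Next I move above the button with the fingers shut and the jaws along the lip.

>>> jog_arm --deltas '[{"x":28,"y":-45,"twist":-7,"fingers":0},{"x":50,"y":-90,"twist":-14,"fingers":0},{"x":75,"y":-134,"twist":-21,"fingers":0},{"x":100,"y":-178,"twist":-28,"fingers":0},{"x":124,"y":-222,"twist":-35,"fingers":0},{"x":148,"y":-266,"twist":-42,"fingers":0},{"x":172,"y":-310,"twist":-49,"fingers":0},{"x":196,"y":-354,"twist":-56,"fingers":0},{"x":220,"y":-398,"twist":-63,"fingers":0},{"x":244,"y":-442,"twist":-71,"fingers":0}]'

```text
validation failed for argument at $.de...
```

>>> jog_arm --deltas '[{"x":28,"y":-45,"z":0,"twist":-7,"fingers":0},{"x":50,"y":-90,"z":0,"twist":-14,"fingers":0},{"x":75,"y":-134,"z":0,"twist":-21,"fingers":0},{"x":100,"y":-178,"z":0,"twist":-28,"fingers":0},{"x":124,"y":-222,"z":0,"twist":-35,"fingers":0},{"x":148,"y":-266,"z":0,"twist":-42,"fingers":0},{"x":172,"y":-310,"z":0,"twist":-49,"fingers":0},{"x":196,"y":-354,"z":0,"twist":-56,"fingers":0},{"x":220,"y":-398,"z":0,"twist":-63,"fingers":0},{"x":244,"y":-442,"z":0,"twist":-71,"fingers":0}]'

```text
time: 1.35
ee_pos: [0.4461, 0.0711, 0.2484]
tcp_rot: [110.9, 90.0, 17.8]
wrist_force: [1.4, 1.7, 0.2]
opening: -0.0003
```

>>> jog_arm --deltas '[{"x":20,"y":-34,"z":-30,"twist":0,"fingers":0},{"x":39,"y":-67,"z":-60,"twist":0,"fingers":0},{"x":39,"y":-67,"z":-90,"twist":0,"fingers":0},{"x":39,"y":-67,"z":-115,"twist":0,"fingers":0},{"x":39,"y":-67,"z":-115,"twist":0,"fingers":0},{"x":39,"y":-67,"z":-115,"twist":0,"fingers":0}]'

```text
time: 1.95
ee_pos: [0.4849, 0.0042, 0.1341]
tcp_rot: [125.2, 90.0, 32.1]
wrist_force: [0.3, 0.2, 0.4]
opening: -0.0001
```

Run:
```python
from workcell import viewer,bot
from h import *
print(bot.get_obs()["ee_pos"],bot.get_obs()["wrist_force"])
ims=[]
for n,(x0,y0,x1,y1) in (("scene",(210,120,350,260)),("side",(200,120,340,260))):
    im=viewer.camera(n)["image"]; ims.append(cv2.resize(im[y0:y1,x0:x1,::-1],(400,400)))
cv2.imwrite("pics/b1.png",np.hstack(ims))
```

```text
[0.48493108 0.0041901  0.13405196] [0.25533579 0.1880776  0.42654631]
```

View pics/b1.png

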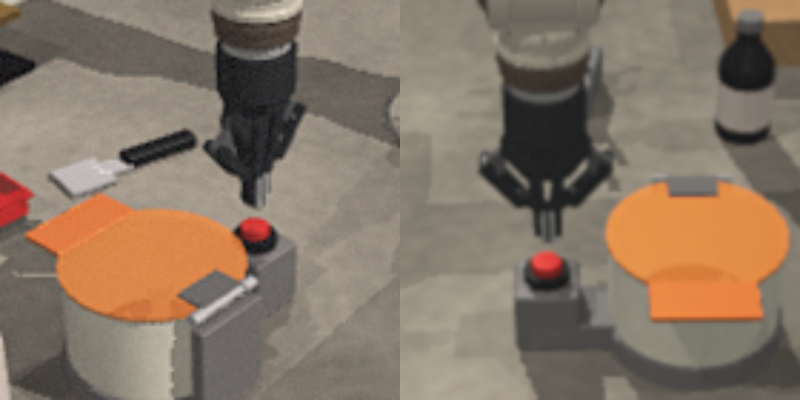

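The shut fingertips are directly above the red button in both views (crop pixels (258,205) over (257,228), and (547,240) over (547,265)). Now I press straight down.

>>> jog_arm --deltas '[{"x":0,"y":0,"z":-18,"twist":0,"fingers":0},{"x":0,"y":0,"z":-24,"twist":0,"fingers":0},{"x":0,"y":0,"z":-28,"twist":0,"fingers":0},{"x":0,"y":0,"z":-31,"twist":0,"fingers":0},{"x":0,"y":0,"z":-31,"twist":0,"fingers":0}]'

```text
time: 2.55
ee_pos: [0.4859, 0.0046, 0.1047]
tcp_rot: [102.3, 89.8, 9.3]
wrist_force: [-0.2, 1.4, 2.7]
opening: 0.0003
```

>>> jog_arm --deltas '[{"x":-1,"y":0,"z":-2,"twist":0,"fingers":0},{"x":-1,"y":0,"z":-4,"twist":0,"fingers":0},{"x":-1,"y":0,"z":-4,"twist":0,"fingers":0}]'

```text
time: 2.85
ee_pos: [0.4858, 0.0046, 0.1028]
tcp_rot: [98.5, 89.6, 5.4]
wrist_force: [-2.2, 0.6, 13.1]
opening: 0.0001
```

At 13 N, well above the 4 N needed, the button is on its bottom stop. I hold briefly, lift off, and move around to outside the lip.

>>> jog_arm --deltas '[{"x":0,"y":0,"z":-1,"twist":0,"fingers":0},{"x":0,"y":0,"z":30,"twist":0,"fingers":0},{"x":0,"y":0,"z":70,"twist":0,"fingers":0},{"x":0,"y":0,"z":100,"twist":0,"fingers":0},{"x":30,"y":-36,"z":105,"twist":0,"fingers":0},{"x":60,"y":-70,"z":105,"twist":0,"fingers":0},{"x":90,"y":-104,"z":105,"twist":0,"fingers":0},{"x":115,"y":-134,"z":105,"twist":0,"fingers":0},{"x":140,"y":-165,"z":105,"twist":0,"fingers":0},{"x":140,"y":-165,"z":105,"twist":0,"fingers":0}]'

```text
time: 3.85
ee_pos: [0.6273, -0.1639, 0.2049]
tcp_rot: [100.6, 89.8, 7.4]
wrist_force: [-0.5, 1.4, -1.4]
opening: -0.0001
```

>>> jog_arm --deltas '[{"x":0,"y":0,"z":-40,"twist":0,"fingers":0},{"x":0,"y":0,"z":-80,"twist":0,"fingers":0},{"x":0,"y":0,"z":-88,"twist":0,"fingers":0},{"x":0,"y":0,"z":-88,"twist":0,"fingers":0}]'

```text
time: 4.25
ee_pos: [0.6263, -0.1634, 0.116]
tcp_rot: [137.6, 89.9, 44.5]
wrist_force: [-1.2, 0.5, 0.1]
opening: 0.0004
```

Run:
```python
from workcell import viewer,bot
from h import *
o=bot.get_obs();print(o["ee_pos"],o["wrist_force"],o["q"])
ims=[]
for n,(x0,y0,x1,y1) in (("scene",(190,120,330,260)),("side",(230,120,370,260))):
    im=viewer.camera(n)["image"]; ims.append(cv2.resize(im[y0:y1,x0:x1,::-1],(400,400)))
cv2.imwrite("pics/b2.png",np.hstack(ims))
```

```text
[ 0.62630503 -0.16340484  0.11601188] [-1.2026357   0.45829751  0.10665189] [-14.65836966  17.71402018  10.22013742  82.45453534   0.08623236
  78.51884049]
```

View pics/b2.png

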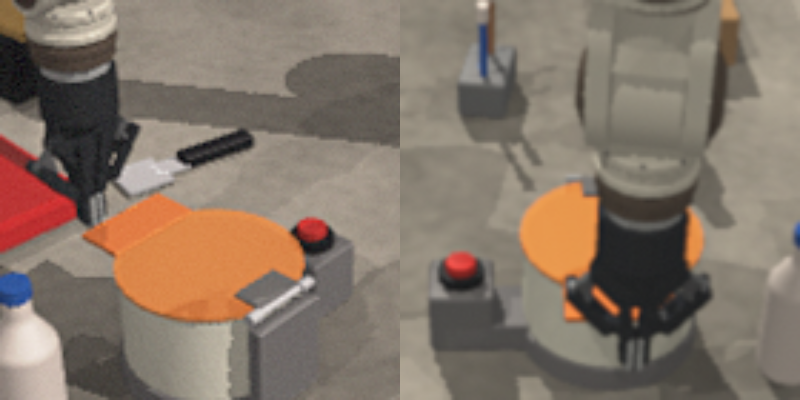

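The fingers are outside the lip with the tips below lip height (crop pixels (97,215) and (635,355)). The button looks to be back up. Next I approach until they touch the lip edge.

>>> jog_arm --deltas '[{"x":0,"y":12,"z":0,"twist":0,"fingers":0},{"x":0,"y":22,"z":0,"twist":0,"fingers":0},{"x":0,"y":26,"z":0,"twist":0,"fingers":0},{"x":0,"y":29,"z":0,"twist":0,"fingers":0},{"x":0,"y":32,"z":0,"twist":0,"fingers":0}]'

```text
time: 4.85
ee_pos: [0.6287, -0.1379, 0.1216]
tcp_rot: [37.2, 89.0, -56.2]
wrist_force: [-0.1, -46.5, 2.3]
opening: -0.0003
```

>>> jog_arm --deltas '[{"x":-2,"y":0,"z":-2,"twist":0,"fingers":0},{"x":-2,"y":0,"z":-2,"twist":0,"fingers":0}]'

```text
time: 5.05
ee_pos: [0.627, -0.1385, 0.1207]
tcp_rot: [38.1, 88.9, -55.4]
wrist_force: [-0.0, -9.5, 3.9]
opening: -0.0001
```

Contact is steady at about 10 N inward. I start lifting along the arc with a slight inward bias and check.

>>> jog_arm --deltas '[{"x":0,"y":1,"z":4,"twist":0,"fingers":0},{"x":0,"y":1.5,"z":9,"twist":0,"fingers":0},{"x":0,"y":2,"z":15,"twist":0,"fingers":0},{"x":0,"y":2.5,"z":20,"twist":0,"fingers":0}]'

```text
time: 5.45
ee_pos: [0.627, -0.1374, 0.1417]
tcp_rot: [33.7, 88.7, -59.8]
wrist_force: [-0.3, -13.4, -0.4]
opening: 0.0
```

```bash
cat > look.py <<'E'
import sys
from workcell import viewer,bot
from h import *
o=bot.get_obs();print(o["time"],o["ee_pos"].round(4),o["wrist_force"].round(1))
ims=[]
for n,(x0,y0,x1,y1) in (("scene",(190,100,350,260)),("side",(220,100,380,260))):
    im=viewer.camera(n)["image"]; ims.append(cv2.resize(im[y0:y1,x0:x1,::-1],(400,400)))
cv2.imwrite(sys.argv[1],np.hstack(ims))
E
python3 look.py pics/b3.png
```

```text
5.45 [ 0.627  -0.1374  0.1417] [ -0.3 -13.4  -0.4]
```

View pics/b3.png

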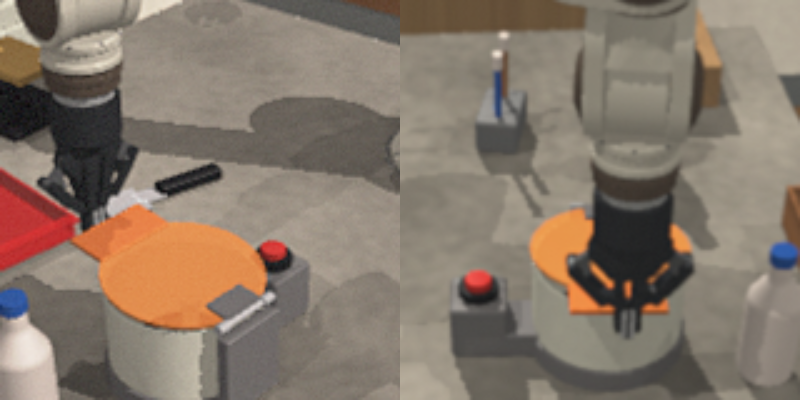

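The lip has lifted: its edge in the side view moved from row 231 to 225 with the finger holding it. I continue along the arc.

>>> jog_arm --deltas '[{"x":0,"y":3.5,"z":14.5,"twist":0,"fingers":0},{"x":0,"y":6.5,"z":29,"twist":0,"fingers":0},{"x":0,"y":10.5,"z":43,"twist":0,"fingers":0},{"x":0,"y":15.5,"z":57,"twist":0,"fingers":0},{"x":1,"y":21.5,"z":70.5,"twist":0,"fingers":0},{"x":1,"y":28.5,"z":83.5,"twist":0,"fingers":0},{"x":1,"y":36.5,"z":96,"twist":0,"fingers":0},{"x":2,"y":45,"z":108,"twist":0,"fingers":0},{"x":2,"y":54.5,"z":119,"twist":0,"fingers":0},{"x":2,"y":64.5,"z":130,"twist":0,"fingers":0}]'

```text
time: 6.55
ee_pos: [0.6292, -0.0722, 0.274]
tcp_rot: [38.3, 88.6, -55.2]
wrist_force: [0.6, -1.7, 0.8]
opening: 0.0001
```

```bash
python3 look.py pics/b4.png
```

```text
6.55 [ 0.6292 -0.0722  0.274 ] [ 0.6 -1.7  0.8]
```

View pics/b4.png

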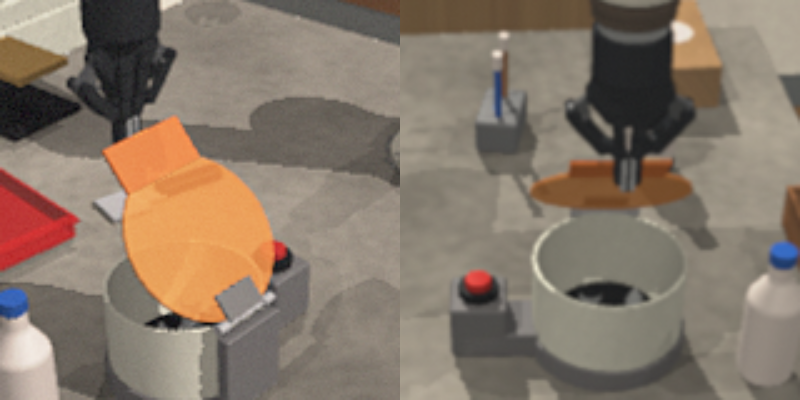

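The lid is raised about 45°, with the fingertip under the lip at crop pixels (130,130) and (628,175). I push on past upright.

>>> jog_arm --deltas '[{"x":0,"y":11,"z":7,"twist":0,"fingers":0},{"x":1,"y":26,"z":18,"twist":0,"fingers":0},{"x":2,"y":43,"z":28,"twist":0,"fingers":0},{"x":2,"y":61,"z":37,"twist":0,"fingers":0},{"x":3,"y":80,"z":43,"twist":0,"fingers":0},{"x":4,"y":100,"z":48,"twist":0,"fingers":0},{"x":5,"y":118,"z":50,"twist":0,"fingers":0},{"x":6,"y":134,"z":50,"twist":0,"fingers":0},{"x":6,"y":148,"z":50,"twist":0,"fingers":0},{"x":6,"y":160,"z":50,"twist":0,"fingers":0}]'

```text
time: 7.65
ee_pos: [0.6352, 0.0901, 0.3237]
tcp_rot: [38.7, 88.6, -54.7]
wrist_force: [0.4, -1.3, 0.4]
opening: -0.0002
```

```bash
python3 look.py pics/b5.png
```

```text
7.65 [0.6352 0.0901 0.3237] [ 0.4 -1.3  0.4]
```

View pics/b5.png

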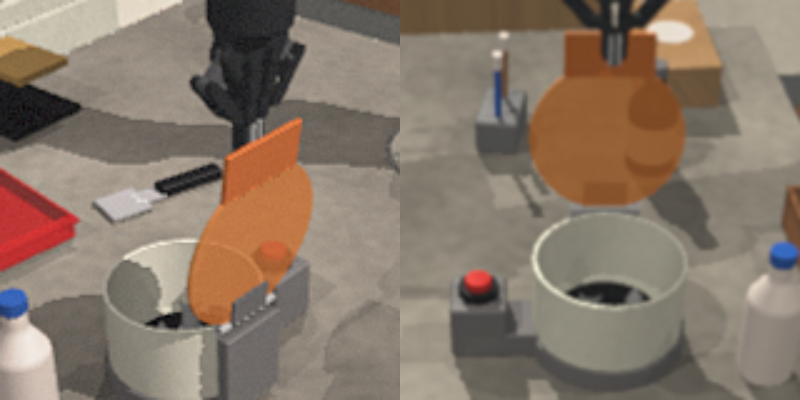

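The lid is just past upright. I push about 45 mm more so it falls open, then back away.

>>> jog_arm --deltas '[{"x":0,"y":10,"z":0,"twist":0,"fingers":0},{"x":0,"y":20,"z":0,"twist":0,"fingers":0},{"x":0,"y":32,"z":0,"twist":0,"fingers":0},{"x":0,"y":45,"z":0,"twist":0,"fingers":0},{"x":0,"y":45,"z":0,"twist":0,"fingers":0},{"x":0,"y":20,"z":5,"twist":0,"fingers":0},{"x":0,"y":-20,"z":10,"twist":0,"fingers":0},{"x":0,"y":-60,"z":10,"twist":0,"fingers":0},{"x":0,"y":-90,"z":10,"twist":0,"fingers":0},{"x":0,"y":-90,"z":10,"twist":0,"fingers":0}]'

```text
time: 8.75
ee_pos: [0.6351, -0.0033, 0.3341]
tcp_rot: [38.6, 88.6, -54.9]
wrist_force: [0.5, 0.7, 0.1]
opening: 0.0001
```

>>> jog_arm --deltas '[{"x":-30,"y":-20,"z":0,"twist":0,"fingers":0},{"x":-70,"y":-40,"z":0,"twist":0,"fingers":0},{"x":-110,"y":-60,"z":0,"twist":0,"fingers":0},{"x":-150,"y":-80,"z":0,"twist":0,"fingers":0},{"x":-150,"y":-80,"z":0,"twist":0,"fingers":0},{"x":-150,"y":-80,"z":0,"twist":0,"fingers":0},{"x":-150,"y":-80,"z":0,"twist":0,"fingers":0},{"x":-150,"y":-80,"z":0,"twist":0,"fingers":0}]'

```text
time: 9.55
ee_pos: [0.486, -0.0827, 0.3335]
tcp_rot: [37.5, 88.6, -56.0]
wrist_force: [0.4, -0.6, -0.5]
opening: 0.0
```

```bash
python3 look.py pics/b6.png
python3 - <<'E'
from workcell import viewer
from h import *
for n in("scene","side"):
    im=viewer.camera(n)["image"]; ref=cv2.imread(f"pics/{n}0.png")[:,:,::-1]
    d=cv2.absdiff(im,np.ascontiguousarray(ref)).max(2); cv2.imwrite(f"pics/{n}_d.png",((d>40)*255).astype(np.uint8)); cv2.imwrite(f"pics/{n}_end.png",im[:,:,::-1])
s=viewer.camera("scene");dd=viewer.camera("side")
E
```

```text
9.55 [ 0.486  -0.0827  0.3335] [ 0.4 -0.6 -0.5]
```

View pics/b6.png

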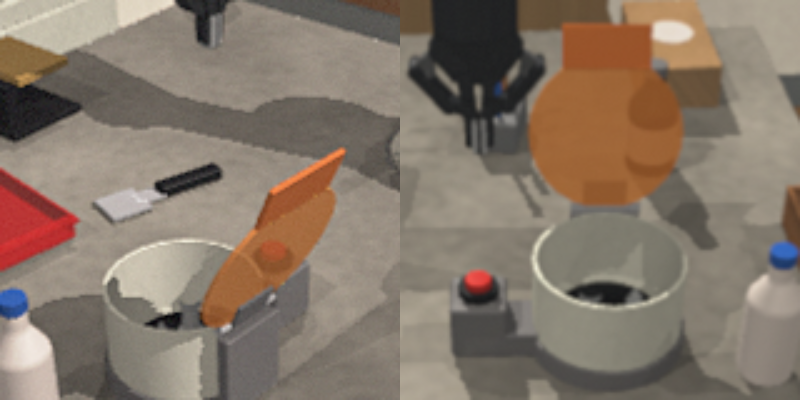

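View pics/side_d.png

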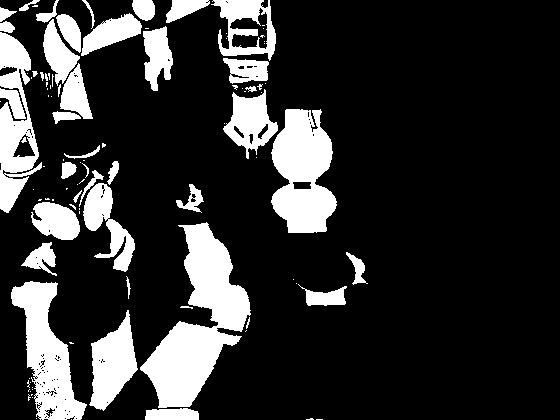

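View pics/scene_d.png

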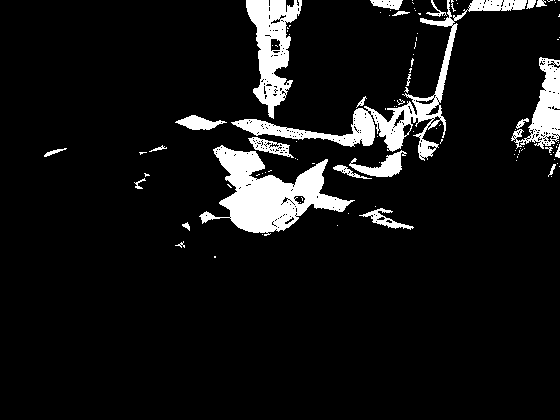

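The lid stands open, with its outer edge at crop pixels (345,152) in the scene view and (562–652,25) in the side view. The difference images show only the arm, the lid and shadows. I measure the lid angle, and check that it stays still, before handing in.

Run:
```python
from workcell import viewer,bot,ticket
from h import *
s=viewer.camera("scene");d=viewer.camera("side")
p,e=tri(s,(328,160.8),d,(284.8,110)); print(p,e,"angle",np.pi-np.arctan2(p[2]-.122,p[1]-.087))
for n,c in(("scene",s),("side",d)):
    e=cv2.imread(f"pics/{n}_end.png")[:,:,::-1]
    print(n,(cv2.absdiff(np.ascontiguousarray(e),c["image"]).max(2)>40).sum())
    hsv=cv2.cvtColor(c["image"],cv2.COLOR_RGB2HSV); m=cv2.inRange(hsv,(0,150,90),(4,255,255)); k,l,st,ce=cv2.connectedComponentsWithStats(m)
    print([(st[i],ce[i].round(1)) for i in range(1,k) if 30<st[i,4]<120])
```

```text
[0.58951902 0.16463265 0.31378392] 0.0003072881870945349 angle 1.9554271357586204
scene 35
[(array([66, 74,  9,  9, 62], dtype=int32), array([69.7, 77.9]))]
side 1
[(array([246, 208,  11,   9,  76], dtype=int32), array([250.9, 212.3]))]
```

```bash
python3 -c "
from workcell import ticket
print(ticket.job_done())"
```

```text
the job is handed in; nothing more can be done
None
```

The stop button was pressed and has sprung back, and the lid now rests open past upright. The job is handed in; it reported no verdict.

- **Button:** I pressed it with the shut fingertips while the lid was closed. The wrist force rose to 13 N and the fingertips stopped about 6 mm down, so I take it as fully pressed; the joint value itself can't be read. Afterwards the side view showed the button back at its starting pixels. The scene view couldn't confirm this because the open lid hides the button there.
- **Lid:** The tool only points down, so I pressed the fingertips against the lip's outer edge and lifted it along its arc, then pushed it past upright. From two views the lid measures 1.955 rad, against 1.95 at its stop. It did not move between the last pictures.
- **Force:** First contact with the lip peaked at about 46 N on the fingertips. I eased it to about 10 N before lifting. That is under the 120 N wrist limit; the 40 N limit is for the arm and the gripper's body.
- **Other things:** Before-and-after pictures show only the arm, the lid and shadows changed, so nothing else on the desk appears to have moved. I did not measure the miniatures separately; they were never touched. The arm ended clear at about 9.6 s, with about 1 N or less on the wrist sensor.

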